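# Vent the air-line oiler and take off its filler cap

### The arm

A 6-joint arm with a two-finger parallel gripper is mounted at the origin on a cart in front of the work surface, level with it; the furniture and walls round the work are solid. World frame = base frame: x ahead of the robot, y to its left, z up, the work surface at z = 0. Lengths are in m, angles in rad, forces in N, time in s.
With the tool pointing down it reaches from about 0.225 to 0.875 m from the base axis. Payload 3.4 kg.
Tool frame: the origin (TCP) lies on the centre line of the jaws, within the pads' length; the fingertips stand 17 mm ahead of it and the grasp point (between the pads) lies 2 mm behind it (nose_length is the distance from the TCP to the fingertips, in m); z points along the fingers, y is the line along which they close (so a half turn about z gives the same grasp; the last joint's range is limited). The gripper opens to 85 mm and grips with 20 to 120 N. Pads are 22 mm wide; open, the fingers measure 114 mm over their backs; the gripper's body (76 mm by 85 mm) begins 54 mm behind the grasp point. The pads swing forward as they close: fully open they stand 13 mm farther back than shut.
Start: joints at [-1.454, 0.276, 1.505, -0, 1.361, -0.121], TCP at [0.135, -0.559, 0.248] pointing down, gripper open.
Joint ranges: [-2.89, 2.89], [-0.75, 2.08], [0.22, 2.7], [-1.18, 4.32], [0.11, 2.71], [-2.7, 2.7]. Speed limits (rad/s): [2.57, 2.57, 3.14, 3.14, 3.14, 3.14].

### API

Orientations are given as a unit quaternion [w, x, y, z].
In Python, from rig import get_state, get_image, sign_off, find_in, place_of, nose_length gives the robot as it stands.
- The arm moves only by the tool apply_moves, never from a script. Its argument "deltas" is one flat list of numbers, 5 for each row, row after row: the finger opening in mm, from 0 to 85.4, then the shift along the tool's x, y, z in mm, then the turn about the tool's z in degrees. A call has 1 to 12 rows; each row is the pose to reach, as a shift and turn from the pose commanded when the call began, along the tool's axes at that moment; what a row does not reach only later rows make up. A row lasts 1/12 s, in which the tool goes at most 41.7 mm and 7.16 degrees, less where a joint would pass 70% of its speed; a pose out of reach is approached as far as the arm can. A call with a gripper value outside its range is refused whole. The fingers move at their own pace and stop on an object; "squeeze" is the grip in N (left out, the last holds). Time passes only in rows, so rows that repeat a pose let the fingers close. It gives the time, the measured TCP pose, the force, the opening and the grip force at its end, in the units of the state.
- get_state(): the state, without advancing time (a new reading comes with each control period).
- get_image(name): name is "scene" or "side" or "wrist"; returns a dict with "frame" (480x640x3 uint8, red, green, blue), "K" (3x3 intrinsics, pixels), "position" and "orientation" of the camera in the world. Camera axes: x right, y down, z forward; pixel columns grow to the right and rows downward; lengths in m; the calibration is good to about 2 mm. The wrist camera is an equidistant fisheye: a pixel r from the principal point sees the ray r / f radians off the axis. A picture is of the moment at which its call begins. There is no depth.
- sign_off(): hands the job in; it is judged then, once.
Trained networks look in a picture, given as the dict that the camera call returned (one of the last four; its "shot" number tells which), for a name from the list of things; names that differ only in an ending like _2 or _b are one class to them, and where a whole thing is asked for, a point or a joint stands for the part that bears it (a point fixed in the world has none). Each returns a list of dicts, best first, with "score" (0 to 1); they miss things now and then, are a little off and sometimes report something else, mostly with a low value. They report only what shows in the picture. A call takes as long as a camera call. They do not tell look-alikes from the thing itself.
- find_in(query, picture): "point" ([column, row] in pixels, amid what is visible of it).
- place_of(query, picture): "point" ([column, row] in pixels: a listed point, or the origin of a listed thing).
The state is a dict: "clock": time; "qpos": joint angles; "qd": joint speeds; "effort": joint torques, N m; "position": TCP position; "ee_rot": TCP orientation; "contact_force": force on the tool from outside, world axes, zero at the start; "moment": the same for the moment, N m; "width": finger opening in m; "gripper_force": force on a finger pad.
Only numpy, scipy, OpenCV 4.12 (cv2) and the standard library are available. Lean on these libraries where they do the work, as an engineer would, in place of code of your own. Each camera call takes 0.05 s, during which the arm holds its last target. There are 200 camera calls.

### The job

Vent the air-line oiler: push the button on top of its housing fully down and let it come back up. Then unscrew the black filler cap; nobody knows whether its thread is right- or left-handed, so find out by trying. Lift the cap at least 5 cm clear of its neck and finish while still holding it there, upright and still in the gripper, without disturbing the other things on the bench.

Things in the scene. Friction and masses are not known exactly. Their poses are not given: they have to be found in the camera images.
- oiler: Air-line oiler, fixed to the bench: dark base plate 84 x 225 x 8 mm, a round grey reservoir 72 mm across and 40 mm high with the capped filler neck on top, and 110 mm from it along -y a round grey housing 62 mm across, 70 mm high, with the vent button on top; a 34 mm high bridge between. Origin: on the bench under the reservoir's axis; z up; at yaw 0 the housing is to the robot's right.
- neck (a point): Centre of the reservoir's flat top, on the upright axis of neck and cap; axes as the oiler's. The neck stands 24 mm above it, 41 mm across, hidden in the cap. Its coarse quick thread is right- or left-handed, differently from start to start; this cannot be seen with the cap on. Before the thread is free the cap lifts only 1 to 4 mm, and pulling does not open it.
- cap: Black cap, 60 g, 52 mm across, 30 mm high, with a grip bar on top: 46 long, 14 wide, 30 to 48 mm above the rim. Origin: centre of lower rim, 1 mm above neck when closed; z up, x along bar, within 10 deg of oiler x at start. Turned the wrong way: 4 to 25 deg of play, then a dead stop. The right way it turns easily, climbs 3 mm, and lifts straight off after 50 to 72 deg (turn it 75 to 110).
- vent_button (a joint): Spring push button on the housing, pressed straight down: 0 m is up, 0.006 m is fully down, which takes 5 N; it springs back by itself.
- vent_button_top (a point): Centre of the top face of the vent button (aluminium, 26 mm across) when up.
- battery_cell: Bystander: red and yellow round cell, 27 mm across, 50 mm high, standing. Origin: centre of its underside.
- small_tin: Bystander: round light grey tin, 50 mm across, 20 mm high. Origin: centre of its underside.
- side_nippers: Bystander: small side nippers with red handles lying flat, 64 x 114 x 14 mm. Origin: centre of the underside.
- blue_screwdriver: Bystander: screwdriver with blue handle lying flat, 22 x 140 x 22 mm. Origin: centre of the underside.
Mind the look-alikes: they are no part of the job. Leave any pink or purple look-alike of the cap alone. There is more than one size of the oiler; the job needs the larger.

How it is judged:
By the outcome, as a careful person would: the job done as asked, in the order asked, and still so for the second after the job is handed in, while the arm keeps its last pose, push and grip.
It also fails if it takes over 58 s, if anything falls off the work surface, if the arm or the gripper's body presses on something with over 40 N, if the wrist force passes 120 N, or if a joint passes its speed limit or range.

## Working session

There is one attempt and no reset: what is moved stays moved. The work goes in short steps, Python scripts to look and compute and a tool call to move; the robot and the scene stay as the last step left them, time stands still between calls to the robot, and variables do not carry over. Pictures are saved under pics/ and viewed, at most 10 in all, crops included, and the job is handed in when it is done.

Besides the shell and the picture viewer there is one more tool, called after "Call:" in YAML: its name, and indented under it one key for each argument. apply_moves: Moves the arm, as the interface text tells. Its arguments: {"type":"object","properties":{"deltas":{"type":"array"},"squeeze":{"type":"number"}},"required":["deltas"]}

```bash
mkdir -p pics; ls; cat > h.py <<'E'
import numpy as np, cv2
from scipy.spatial.transform import Rotation as R
from rig import *
def rot(q): return R.from_quat([q[1],q[2],q[3],q[0]]).as_matrix()
def ray(p,px,fish=False):
    K=p["K"]; x=(px[0]-K[0][2])/K[0][0]; y=(px[1]-K[1][2])/K[1][1]
    if fish:
        r=np.hypot(x,y); d=np.array([x/r*np.sin(r),y/r*np.sin(r),np.cos(r)]) if r>0 else np.array([0,0,1.])
    else: d=np.array([x,y,1.])
    return np.array(p["position"]),rot(p["orientation"])@(d/np.linalg.norm(d))
def atz(p,px,z,fish=False):
    o,d=ray(p,px,fish); return o+d*(z-o[2])/d[2]
def save(p,n,c=None,s=1):
    f=cv2.cvtColor(p["frame"],cv2.COLOR_RGB2BGR)
    if c: f=f[c[1]:c[3],c[0]:c[2]]
    cv2.imwrite("pics/"+n,cv2.resize(f,None,fx=s,fy=s,interpolation=cv2.INTER_CUBIC))
E
python3 - <<'E'
from h import *
s=get_state();print({k:np.round(v,3) for k,v in s.items()},nose_length)
for n in["scene","side"]:
    p=get_image(n);save(p,n+"0.png");print(n,np.round(p["position"],3),np.round(rot(p["orientation"])[:,2],2))
    for q,z in[("neck",.048),("cap",.049),("vent_button_top",.085),("oiler",0)]:
        for r in place_of(q,p): print(q,np.round(r["point"]),round(r["score"],2),np.round(atz(p,r["point"],z),3))
E
```

```text
pics
{'clock': np.float64(0.0), 'qpos': array([-1.454,  0.277,  1.506,  0.   ,  1.361, -0.121]), 'qd': array([-0.   ,  0.001, -0.   ,  0.   , -0.   ,  0.001]), 'effort': array([-2.0000e-03, -4.1678e+01, -2.4581e+01, -0.0000e+00,  1.1000e-02,
       -0.0000e+00]), 'position': array([ 0.135, -0.558,  0.247]), 'ee_rot': array([-0.001,  0.993,  0.119,  0.   ]), 'contact_force': array([ 0.449, -0.222, -0.166]), 'moment': array([0.075, 0.049, 0.   ]), 'gripper_force': np.float64(0.0), 'width': np.float64(0.085)} 0.017
scene [-0.689  1.012  1.245] [ 0.66 -0.43 -0.62]
neck [161. 369.] 0.95 [0.385 0.774 0.048]
neck [298. 272.] 0.73 [0.507 0.293 0.048]
cap [320. 302.] 0.78 [0.362 0.312 0.049]
cap [265. 270.] 0.61 [0.566 0.371 0.049]
cap [294. 271.] 0.6 [0.513 0.303 0.049]
cap [260. 248.] 0.31 [0.668 0.332 0.049]
vent_button_top [181. 347.] 0.54 [0.391 0.711 0.085]
vent_button_top [327. 249.] 0.42 [0.508 0.19  0.085]
oiler [158. 381.] 0.77 [0.395 0.786 0.   ]
oiler [298. 283.] 0.65 [0.512 0.292 0.   ]
side [-0.319 -1.019  1.343] [ 0.47  0.62 -0.64]
neck [204. 195.] 0.65 [0.413 0.759 0.048]
cap [305. 235.] 0.49 [0.604 0.273 0.049]
oiler [202. 205.] 0.49 [0.4   0.764 0.   ]
```

View pics/scene0.png

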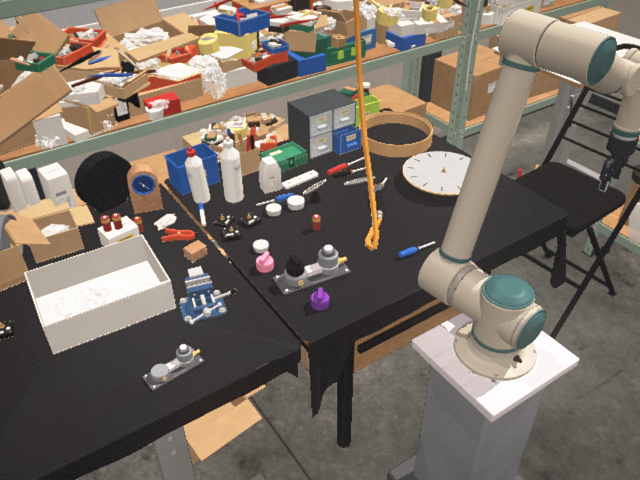

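View pics/side0.png

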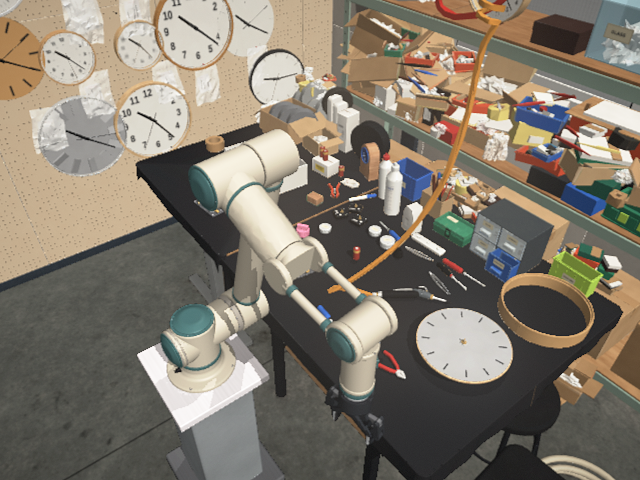

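Candidates in the scene view: black cap on the larger oiler at (295,267) with button at (328,250); small oiler at (172,365) on the other table; purple cap (320,300) and pink cap (265,262) are look-alikes. An orange rope hangs down to about (372,243). I choose the oiler at (295,267) and check it in a crop.

```bash
python3 - <<'E'
from h import *
p=get_image("scene");save(p,"crop1.png",(230,210,390,320),5)
for q in["oiler","cap","vent_button","battery_cell","small_tin","side_nippers","blue_screwdriver"]:
    for r in place_of(q,p)+find_in(q,p): print(q,np.round(r["point"],1),round(r["score"],2),np.round(atz(p,r["point"],0),3))
for px in[(370,248),(375,235),(350,270),(277,290)]: print(px,atz(p,px,0))
s=get_image("side")
for z in (0,.1,.2,.3,.4,.5): pass
# rope two-view: print side ray points
E
```

```text
oiler [295.7 280.7] 0.76 [0.524 0.293 0.   ]
oiler [160.2 378.9] 0.57 [0.398 0.779 0.   ]
oiler [319.5 273.6] 0.92 [0.511 0.215 0.   ]
oiler [173.1 366.3] 0.86 [0.418 0.735 0.   ]
cap [297.1 272.9] 0.62 [0.552 0.27  0.   ]
cap [264.4 270.5] 0.57 [0.618 0.347 0.   ]
cap [318.7 303.5] 0.54 [0.402 0.29  0.   ]
cap [297.  272.7] 0.39 [0.553 0.27  0.   ]
cap [318.5 300.8] 0.89 [0.412 0.285 0.   ]
cap [262.5 263.7] 0.76 [0.649 0.336 0.   ]
cap [293.8 267. ] 0.75 [0.581 0.264 0.   ]Traceback (most recent call last):
  File "<stdin>", line 4, in <module>
ValueError: it knows: battery_cell, blue_screwdriver, cap, neck, oiler, side_nippers, small_tin, vent_button_top
```

View pics/crop1.png

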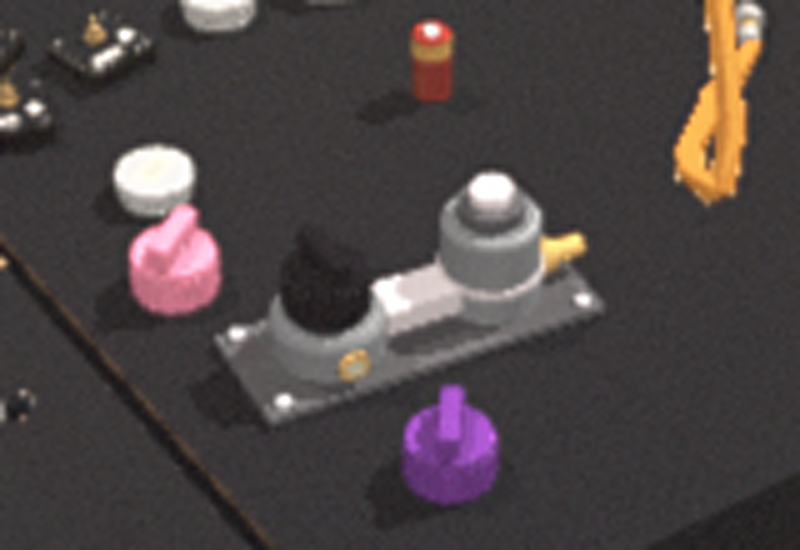

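The crop shows the black cap with its bar on the reservoir at scene px (295,267), with the housing and white button at (328,247). The larger oiler's choice is confirmed. Purple and pink caps stand loose nearby, the cell at (316,222), a tin at (261,246). The hanging rope near (372,245) must be located in 3D.

```bash
python3 - <<'E'
from h import *
p=get_image("scene");s=get_image("side")
c=[atz(p,x,.008) for x in[(273.4,278),(284.6,295),(351,271)]]
print("corners",np.round(c,3),np.linalg.norm(c[1]-c[0]),np.linalg.norm(c[2]-c[1]))
d=c[2]-c[1];yaw=np.degrees(np.arctan2(d[0],-d[1]));print("yaw",yaw)
for z in(.08,.085,.09):print("button",z,atz(p,(328.6,246.5),z))
for q in["battery_cell","small_tin","side_nippers","blue_screwdriver"]:
    for r in place_of(q,p): print(q,np.round(r["point"],1),round(r["score"],2),np.round(atz(p,r["point"],0),3))
def orange(q,x0,x1,y0,y1):
    h=cv2.cvtColor(q["frame"],cv2.COLOR_RGB2HSV);m=cv2.inRange(h,(8,170,120),(22,255,255));out=[]
    for y in range(y0,y1,3):
        x=np.nonzero(m[y,x0:x1])[0]
        if len(x):out.append((x.mean()+x0,y))
    return out
a=orange(p,350,390,0,252);b=orange(s,325,500,20,295)
for u in a[::5]:
    o,d=ray(p,u);best=None
    for v in b:
        o2,d2=ray(s,v);n=np.cross(d,d2);n/=np.linalg.norm(n)
        g=abs((o2-o)@n);t=np.linalg.lstsq(np.c_[d,-d2],o2-o,rcond=None)[0]
        if best is None or g<best[0]:best=(g,o+d*t[0],v)
    print(np.round(u),np.round(best[0],3),np.round(best[1],3),np.round(best[2]))
E
```

```text
corners [[0.564 0.347 0.008]
 [0.481 0.358 0.008]
 [0.459 0.134 0.008]] 0.08387742438186563 0.22458982943548217
yaw -5.540067764689454
button 0.08 [0.52180616 0.17418909 0.08      ]
button 0.085 [0.51661164 0.17778175 0.085     ]
button 0.09 [0.51141712 0.18137442 0.09      ]
battery_cell [313.9 230.1] 0.54 [0.705 0.107 0.   ]
battery_cell [297.8 274.4] 0.24 [0.545 0.272 0.   ]
small_tin [259.5 251.3] 0.6 [0.709 0.313 0.   ]
side_nippers [318.5 229.7] 0.65 [0.698 0.093 0.   ]
side_nippers [417.  248.1] 0.23 [ 0.439 -0.113  0.   ]
blue_screwdriver [418.6 250.6] 0.65 [ 0.426 -0.109  0.   ]
[356.   0.] 0.001 [ 0.881 -0.172  0.655] [468. 116.]
[356.  15.] 0.014 [ 0.876 -0.17   0.611] [466. 125.]
[357.  30.] 0.017 [ 0.869 -0.17   0.566] [458. 149.]
[358.  45.] 0.017 [ 0.859 -0.169  0.522] [457. 152.]
[358.  60.] 0.001 [ 0.851 -0.166  0.476] [450. 170.]
[360.  75.] 0.006 [ 0.838 -0.162  0.431] [443. 185.]
[360.  90.] 0.005 [ 0.821 -0.156  0.387] [436. 197.]
[361. 105.] 0.039 [ 0.809 -0.151  0.34 ] [436. 197.]
[362. 120.] 0.002 [ 0.777 -0.132  0.305] [418. 218.]
[364. 135.] 0.001 [ 0.758 -0.128  0.26 ] [412. 230.]
[366. 150.] 0.005 [ 0.73  -0.118  0.22 ] [403. 239.]
[368. 165.] 0.007 [ 0.693 -0.099  0.187] [388. 251.]
[370. 180.] 0.007 [ 0.66  -0.085  0.152] [378. 260.]
[371. 195.] 0.007 [ 0.635 -0.071  0.112] [371. 266.]
[373. 210.] 0.001 [ 0.595 -0.051  0.083] [357. 275.]
[376. 225.] 0.011 [ 0.618 -0.085 -0.006] [368. 293.]
[375. 240.] 0.017 [ 0.536 -0.017  0.012] [340. 287.]
```

Call:
apply_moves:
  deltas: [0, 10, -12, 0, -3, 0, 32, -38, 0, -10, 0, 55, -65, 0, -17, 0, 78, -92, 0, -24, 0, 101, -120, 0, -31, 0, 125, -148, 0, -38, 0, 149, -176, 0, -45, 0, 173, -204, 0, -52, 0, 197, -233, 0, -59, 0, 221, -262, 0, -66, 0, 245, -290, 0, -73, 0, 268, -318, 0, -80]

```text
clock: 2.05
position: [0.3214, -0.185, 0.2486]
ee_rot: [0.001, 0.682, 0.731, 0.0]
contact_force: [2.2, -0.3, 0.6]
width: 0.0002
gripper_force: 0.0
```

```bash
cat >> h.py <<'E'
def go(x,y,yaw,z=None):
    s=get_state();P=np.array(s["position"]);Q=rot(s["ee_rot"])
    d=np.array([x,y,P[2] if z is None else z])-P; y0=np.degrees(np.arctan2(Q[1,0],Q[0,0]))
    print("t",round(float(s["clock"]),2),"pos",np.round(P,4),"yaw",round(y0,1),"q",np.round(s["qpos"],2)); print("delta mm",np.round(1000*Q.T@d,1),"turn",round(-((yaw-y0+180)%360-180),1))
E
python3 -c "
from h import *
go(.506,.186,174.5)"
```

```text
t 2.05 pos [ 0.3214 -0.185   0.2486] yaw 93.9 q [-0.71 -0.04  1.88  0.    1.3  -0.78]
delta mm [ 3.574e+02  2.096e+02 -1.000e-01] turn -80.6
```

Call:
apply_moves:
  deltas: [0, 20, 12, 0, -5, 0, 50, 29, 0, -12, 0, 82, 48, 0, -19, 0, 115, 67, 0, -26, 0, 148, 87, 0, -33, 0, 181, 106, 0, -40, 0, 214, 125, 0, -47, 0, 247, 145, 0, -54, 0, 280, 164, 0, -61, 0, 312, 183, 0, -68, 0, 340, 200, 0, -75, 0, 357, 210, 0, -80]

```text
clock: 3.05
position: [0.5094, 0.1863, 0.2481]
ee_rot: [0.001, 0.052, 0.999, 0.001]
contact_force: [-0.4, -1.6, -0.3]
width: 0.0002
gripper_force: 0.0
```

```bash
python3 - <<'E'
from h import *
go(.506,.186,174.5)
p=get_image("wrist");save(p,"w1.png");print(p["K"],np.round(p["position"],3),np.round(rot(p["orientation"]),2))
for q,z in[("neck",.048),("cap",.049),("vent_button_top",.092)]:
    for r in place_of(q,p): print(q,np.round(r["point"],1),round(r["score"],2),np.round(atz(p,r["point"],z,1),3))
E
```

```text
t 3.05 pos [0.5094 0.1863 0.2481] yaw 174.1 q [ 0.22  0.23  1.57  0.    1.34 -1.25]
delta mm [ 3.4 -0.6 -0. ] turn -0.4
[[371.64829954   0.         315.87243318]
 [  0.         371.64829954 238.56279957]
 [  0.           0.           1.        ]] [0.426 0.193 0.373] [[ 0.1   0.94  0.32]
 [ 0.99 -0.1  -0.03]
 [ 0.    0.32 -0.95]]
cap [409.1  82.2] 0.83 [0.401 0.277 0.049]
cap [453.9 289. ] 0.66 [0.604 0.317 0.049]
cap [429.7 213.7] 0.65 [0.522 0.29  0.049]
vent_button_top [314.  227.2] 0.64 [0.511 0.183 0.092]
```

View pics/w1.png

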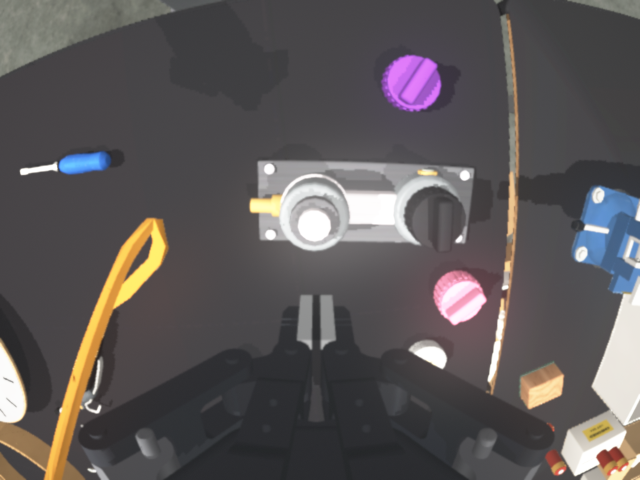

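The wrist view shows the button at (314,225), the black cap's bar at (441,222) running (435,198)–(443,248), the plate's corners at (259,161),(474,166),(259,241); the rope ends at (155,225), clear of the housing.

```bash
python3 - <<'E'
from h import *
p=get_image("wrist")
for n,px,z in[("btn",(314.5,225),.085),("btn",(314.5,225),.095),("bar c",(441,222),.097),("barA",(435,198),.097),("barB",(443,248),.097),("capbar lowz",(441,222),.089)]: print(n,z,np.round(atz(p,px,z,1),4))
c=[atz(p,x,.008,1) for x in[(259,161),(474,166),(259,241),(473,243)]];print(np.round(c,3),np.mean(c,0),np.linalg.norm(c[1]-c[0]))
s=get_image("side");save(s,"s1.png",(220,180,380,300),5)
f=p["frame"][185:265,395:485];save(p,"w2.png",(385,165,485,265),6)
E
```

```text
btn 0.085 [0.5093 0.1795 0.085 ]
btn 0.095 [0.5063 0.1799 0.095 ]
bar c 0.097 [0.5138 0.2811 0.097 ]
barA 0.097 [0.4936 0.2764 0.097 ]
barB 0.097 [0.5364 0.2829 0.097 ]
capbar lowz 0.089 [0.5164 0.2838 0.089 ]
[[0.46  0.129 0.008]
 [0.485 0.349 0.008]
 [0.543 0.117 0.008]
 [0.571 0.349 0.008]] [0.51475706 0.23599678 0.008     ] 0.2213519092978469
```

View pics/w2.png

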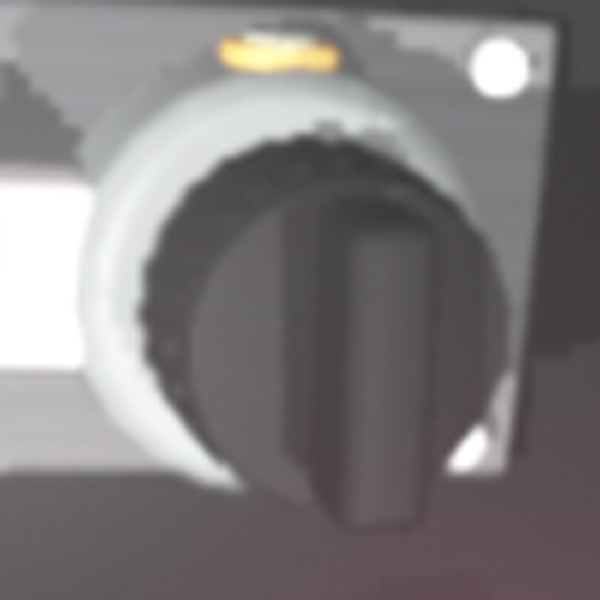

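```bash
python3 - <<'E'
from h import *
p=get_image("wrist")
for z in (.089,.097):
    a,b=[atz(p,x,z,1) for x in((450.3,203.7),(450.3,251.7))];d=b-a
    print(z,np.round((a+b)/2,4),"len",np.linalg.norm(d),"yaw",np.degrees(np.arctan2(d[1],d[0])))
f=cv2.cvtColor(p["frame"],cv2.COLOR_RGB2GRAY);m=(f[200:245,290:345]>235).astype(np.uint8)
print(cv2.connectedComponentsWithStats(m)[2:])
go(.506,.183,174.5)
E
```

```text
0.089 [0.5227 0.2914 0.089 ] len 0.042278311436141275 yaw 0.14232037438406678
0.097 [0.52   0.2886 0.097 ] len 0.0410883413263939 yaw 0.14232037438413428
(array([[   0,    0,   55,   45, 1470],
       [   0,    0,   16,   45,  218],
       [  14,   13,   33,   31,  776],
       [  45,   42,    6,    3,   11]], dtype=int32), array([[28.77687075, 18.69251701],
       [ 3.75229358, 23.65137615],
       [29.87371134, 27.50257732],
       [47.54545455, 43.09090909]]))
t 3.4 pos [0.5074 0.1818 0.2484] yaw 173.5 q [ 0.22  0.22  1.58 -0.    1.34 -1.24]
delta mm [ 1.5  1.  -0. ] turn -1.0
```

Call:
apply_moves:
  deltas: [0, 0, 0, 15, 0, 0, 0, 0, 40, 0, 0, 0, 0, 70, 0, 0, 0, 0, 95, 0, 0, 0, 0, 112, 0, 0, 0, 0, 122, 0, 0, 0, 0, 128, 0, 0, 0, 0, 131, 0, 0, 0, 0, 131, 0]

```text
clock: 4.15
position: [0.5083, 0.1826, 0.1176]
ee_rot: [0.0, 0.056, 0.998, 0.0]
contact_force: [0.7, -0.3, 0.4]
width: -0.0003
gripper_force: 0.0
```

```bash
python3 - <<'E'
from h import *
go(.508,.184,174.5)
p=get_image("wrist");save(p,"w3.png",(220,140,500,350),2.8)
E
```

```text
t 4.15 pos [0.5083 0.1826 0.1176] yaw 173.6 q [ 0.22  0.33  1.78 -0.    1.03 -1.24]
delta mm [ 0.5  1.4 -0. ] turn -0.9
```

View pics/w3.png

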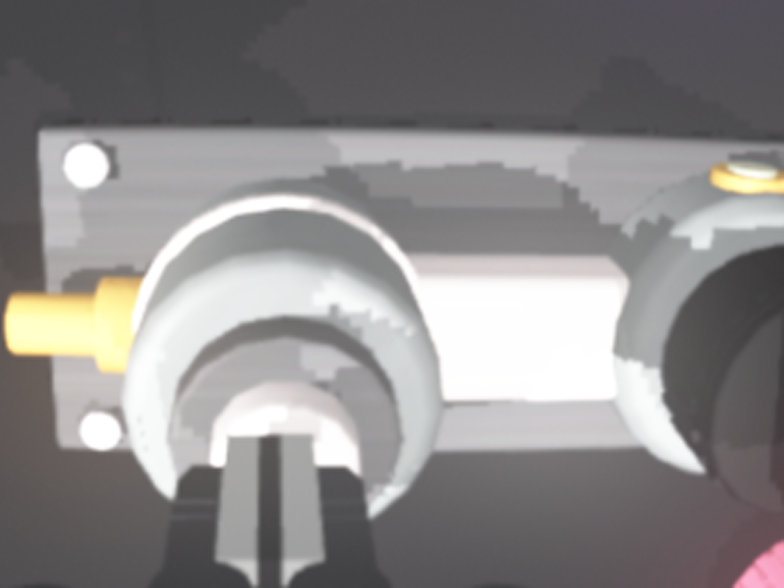

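The picture shows the closed fingertips at (270,440) over the button, centred about (287,440): about 3 mm to the left of its centre. I'll shift and creep down.

Call:
apply_moves:
  deltas: [0, 2, 3, 0, 0, 0, 2, 3, 2, 0, 0, 2, 3, 4, 0, 0, 2, 3, 5, 0, 0, 2, 3, 6, 0, 0, 2, 3, 7, 0, 0, 2, 3, 8, 0, 0, 2, 3, 8, 0]

```text
clock: 4.87
position: [0.5064, 0.1861, 0.1091]
ee_rot: [-0.0, 0.056, 0.998, -0.0]
contact_force: [0.3, 0.1, -0.1]
width: -0.0001
gripper_force: 0.0
```

Call:
apply_moves:
  deltas: [0, 0, 0, 1, 0, 0, 0, 0, 2, 0, 0, 0, 0, 3, 0, 0, 0, 0, 3, 0]

```text
clock: 5.2
position: [0.5064, 0.1861, 0.1063]
ee_rot: [0.0, 0.056, 0.998, -0.0]
contact_force: [0.1, 0.3, 2.8]
width: -0.0
gripper_force: 1.4
```

Call:
apply_moves:
  deltas: [0, 0, 0, 1, 0, 0, 0, 0, 2, 0, 0, 0, 0, 3, 0, 0, 0, 0, 3, 0]

```text
clock: 5.53
position: [0.5064, 0.1861, 0.1033]
ee_rot: [0.0, 0.056, 0.998, -0.0]
contact_force: [-1.3, -0.4, 4.6]
width: -0.0001
gripper_force: 2.3
```

Call:
apply_moves:
  deltas: [0, 0, 0, 1, 0, 0, 0, 0, 1.5, 0, 0, 0, 0, 1.5, 0]

```text
clock: 5.78
position: [0.5064, 0.1861, 0.1029]
ee_rot: [0.0, 0.056, 0.998, 0.0]
contact_force: [-2.3, -0.1, 11.1]
width: -0.0003
gripper_force: 5.5
```

Call:
apply_moves:
  deltas: [0, 0, 0, 0.5, 0, 0, 0, 0, 1, 0, 0, 0, 0, 1, 0]

```text
clock: 6.03
position: [0.5065, 0.1861, 0.1028]
ee_rot: [0.001, 0.056, 0.998, 0.0]
contact_force: [-4.5, -1.7, 16.9]
width: -0.0
gripper_force: 8.3
```

Call:
apply_moves:
  deltas: [0, 0, 0, -3, 0, 0, 0, 0, -8, 0, 0, 0, 0, -25, 0, 0, 0, 0, -50, 0, 0, -1, 25, -80, -2, 40, -1, 50, -100, -4, 40, -2, 75, -110, -6, 40, -2, 95, -110, -6, 40, -2, 107, -110, -6, 40, -2, 107, -110, -6, 40, -2, 107, -110, -6]

```text
clock: 6.95
position: [0.5195, 0.2918, 0.2095]
ee_rot: [-0.001, 0.003, 1.0, -0.001]
contact_force: [0.3, -0.8, 0.1]
width: 0.0399
gripper_force: 0.0
```

```bash
python3 - <<'E'
from h import *
go(.520,.292,180)
p=get_image("wrist");print(np.round(p["position"],3));save(p,"w4.png",(220,140,480,350),3)
for r in place_of("cap",p)+place_of("neck",p): print(np.round(r["point"],1),round(r["score"],2),np.round(atz(p,r["point"],.049,1),3))
E
```

```text
t 6.95 pos [0.5195 0.2918 0.2095] yaw 179.7 q [ 0.4   0.33  1.52 -0.    1.29 -1.17]
delta mm [-0.5  0.2 -0. ] turn -0.3
[0.436 0.291 0.335]
[312.6  77.4] 0.85 [0.404 0.288 0.049]
[320.  225.1] 0.81 [0.52  0.293 0.049]
[362.5 316.5] 0.56 [0.605 0.331 0.049]
```

View pics/w4.png

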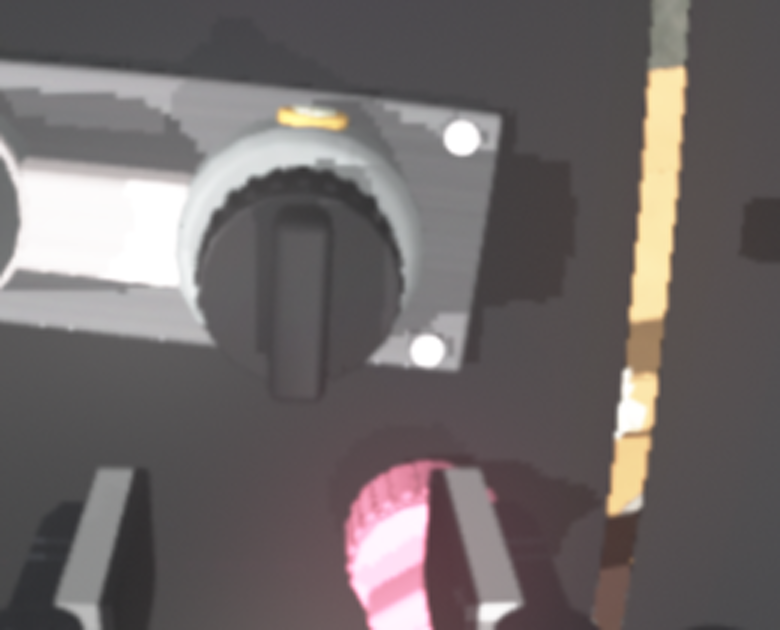

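The bar runs from crop (305,228) to (297,397), 3° off image vertical; the open fingers straddle it symmetrically about column 290. Compute the alignment.

```bash
python3 - <<'E'
from h import *
p=get_image("wrist")
for z in(.089,.097):
    a,b=[atz(p,x,z,1) for x in((321.7,215),(319,272.7))];d=b-a;m=(a+b)/2;y=np.degrees(np.arctan2(d[1],d[0]))
    print(z,np.round(m,4),np.linalg.norm(d),y);go(m[0],m[1],180+y)
E
```

```text
0.089 [0.5234 0.2921 0.089 ] 0.0431168606060003 -2.639306258715524
t 7.15 pos [0.5199 0.2909 0.2102] yaw 179.6 q [ 0.39  0.33  1.52 -0.    1.29 -1.17]
delta mm [-3.4  1.1 -0. ] turn 2.2
0.097 [0.5205 0.292  0.097 ] 0.04171506891733194 -2.639306258715539
t 7.15 pos [0.5199 0.2909 0.2102] yaw 179.6 q [ 0.39  0.33  1.52 -0.    1.29 -1.17]
delta mm [-0.6  1.  -0. ] turn 2.2
```

Call:
apply_moves:
  deltas: [40, -1, 1, 20, 2, 40, -1, 1, 45, 2, 40, -1, 1, 70, 2, 40, -1, 1, 90, 2, 40, -1, 1, 102, 2, 40, -1, 1, 107, 2, 40, -1, 1, 109, 2, 40, -1, 1, 109, 2]
  squeeze: 40

```text
clock: 7.82
position: [0.5215, 0.2928, 0.1018]
ee_rot: [0.0, 0.021, 1.0, -0.0]
contact_force: [-0.3, 0.3, 0.4]
width: 0.0401
gripper_force: 0.0
```

Call:
apply_moves:
  deltas: [20, 0, 0, 0, 0, 20, 0, 0, 0, 0, 8, 0, 0, 0, 0, 8, 0, 0, 0, 0, 8, 0, 0, 0, 0, 8, 0, 0, 0, 0]

```text
clock: 8.32
position: [0.5219, 0.2935, 0.1028]
ee_rot: [0.001, 0.021, 1.0, 0.0]
contact_force: [1.0, 0.0, 5.5]
width: 0.0117
gripper_force: 39.4
```

```bash
python3 - <<'E'
from h import *
s=get_state();print(s["width"],s["position"],s["contact_force"],s["moment"])
p=get_image("wrist");save(p,"w5.png",(240,200,400,330),4.5)
E
```

```text
0.011700774742010533 [0.5218928  0.29346276 0.10279266] [1.03511574 0.04629552 5.54243469] [-0.01990813  0.0315964   0.05894123]
```

View pics/w5.png

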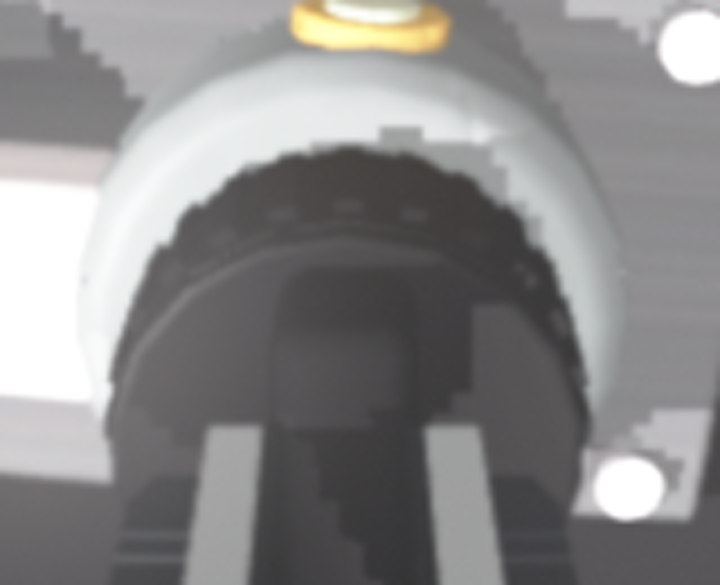

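The bar sits squarely between both pads (bar crop x 275–415, pads outside at 262 and 425). Now try counter-clockwise, gently.

Call:
apply_moves:
  deltas: [8, 0, 0, 0, -3, 8, 0, 0, 0, -6, 8, 0, 0, 0, -9, 8, 0, 0, 0, -12, 8, 0, 0, 0, -12]
  squeeze: 60

```text
clock: 8.78
position: [0.5221, 0.2935, 0.1031]
ee_rot: [0.001, -0.085, 0.996, 0.0]
contact_force: [-0.6, -0.3, 6.9]
width: 0.0108
gripper_force: 58.8
```

```bash
python3 -c "
from h import *
s=get_state();print(np.round(s['moment'],2),np.round(s['contact_force'],1),np.round(s['effort'],2));go(.5,.3,180)"
```

```text
[-0.1   0.08 -0.  ] [-0.6 -0.3  6.9] [  0.18 -41.9  -18.5    0.11  -0.18  -0.34]
t 8.78 pos [0.5221 0.2935 0.1031] yaw -170.3 q [ 0.4   0.42  1.67 -0.    1.05 -1.34]
delta mm [20.7 10.1 -0.1] turn 9.7
```

Call:
apply_moves:
  deltas: [8, 0, 0, 0, -4, 8, 0, 0, 0, -8, 8, 0, 0, 0, -8]

```text
clock: 9.03
position: [0.5224, 0.2936, 0.1036]
ee_rot: [0.002, -0.154, 0.988, 0.0]
contact_force: [-0.6, -1.1, 9.3]
width: 0.011
gripper_force: 59.1
```

```bash
python3 -c "
from h import *
s=get_state();print(np.round(s['moment'],2),np.round(s['contact_force'],1),s['width']);go(.5,.3,180)"
```

```text
[-0.11  0.1   0.02] [-0.6 -1.1  9.3] 0.01101462202546953
t 9.03 pos [0.5224 0.2936 0.1036] yaw -162.2 q [ 0.4   0.42  1.67 -0.    1.05 -1.48]
delta mm [19.4 13.  -0.1] turn 17.8
```

Call:
apply_moves:
  deltas: [8, 0, 0, 0, -4, 8, 0, 0, 0, -8, 8, 0, 0, 0, -8]

```text
clock: 9.28
position: [0.5227, 0.2936, 0.104]
ee_rot: [0.002, -0.223, 0.975, 0.0]
contact_force: [-1.3, -0.6, 11.2]
width: 0.011
gripper_force: 59.3
```

```bash
python3 -c "
from h import *
s=get_state();print(np.round(s['moment'],2),np.round(s['contact_force'],1),s['width']);go(.5,.3,180)"
```

```text
[-0.16  0.08 -0.  ] [-1.3 -0.6 11.2] 0.011041423371572594
t 9.28 pos [0.5227 0.2936 0.104 ] yaw -154.2 q [ 0.4   0.42  1.66 -0.    1.05 -1.62]
delta mm [17.6 15.6 -0.1] turn 25.8
```

No stop after 28° (more than the 25° play) and the cap climbs: right-handed thread. Continue to about 82°.

Call:
apply_moves:
  deltas: [8, 0, 0, -1, -5, 8, 0, 0, -1, -11, 8, 0, 0, -1.5, -17, 8, 0, 0, -2, -23, 8, 0, 0, -2, -29, 8, 0, 0, -2.5, -35, 8, 0, 0, -3, -41, 8, 0, 0, -3, -47, 8, 0, 0, -3, -54, 8, 0, 0, -3, -54]

```text
clock: 10.12
position: [0.5232, 0.2926, 0.1059]
ee_rot: [0.001, -0.642, 0.767, -0.002]
contact_force: [2.7, -3.4, 5.4]
width: 0.0106
gripper_force: 59.0
```

```bash
python3 -c "
from h import *
s=get_state();print(np.round(s['moment'],2),np.round(s['contact_force'],1),s['width']);go(.5,.3,180)"
```

```text
[-0.54 -0.52  0.09] [ 2.7 -3.4  5.4] 0.010567988835226019
t 10.12 pos [0.5232 0.2926 0.1059] yaw -100.1 q [ 0.4   0.42  1.66 -0.    1.06 -2.57]
delta mm [-3.2 24.1 -0.1] turn 79.9
```

Call:
apply_moves:
  deltas: [8, 0, 0, -1, 0, 8, 0, 0, -2, 0, 8, 0, 0, -4, 0, 8, 0, 0, -6, 0, 8, 0, 0, -6, 0]

```text
clock: 10.53
position: [0.5229, 0.2925, 0.1104]
ee_rot: [0.001, -0.64, 0.768, -0.001]
contact_force: [5.4, -1.5, -1.1]
width: 0.0109
gripper_force: 58.8
```

Call:
apply_moves:
  deltas: [8, 0, 0, -4, 0, 8, 0, 0, -8, 0, 8, 0, 0, -13, 0, 8, 0, 0, -18, 0, 8, 0, 0, -24, 0, 8, 0, 0, -32, 0, 8, 0, 0, -42, 0, 8, 0, 0, -54, 0, 8, 0, 0, -66, 0, 8, 0, 0, -76, 0, 8, 0, 0, -84, 0, 8, 0, 0, -88, 0]

```text
clock: 11.53
position: [0.5215, 0.2936, 0.2005]
ee_rot: [0.001, -0.64, 0.768, -0.0]
contact_force: [-0.9, -0.7, -0.5]
width: 0.0108
gripper_force: 59.2
```

Call:
apply_moves:
  deltas: [8, 0, 0, 0, 0, 8, 0, 0, 0, 0, 8, 0, 0, 0, 0, 8, 0, 0, 0, 0, 8, 0, 0, 0, 0, 8, 0, 0, 0, 0]

```text
clock: 12.03
position: [0.521, 0.2931, 0.1982]
ee_rot: [-0.001, -0.64, 0.768, 0.0]
contact_force: [-0.4, -0.3, -0.4]
width: 0.0111
gripper_force: 59.2
```

```bash
python3 - <<'E'
from h import *
p=get_image("scene");w=get_image("wrist")
a=cv2.resize(p["frame"][190:320,220:380],None,fx=4,fy=4)[:,:,::-1];cv2.imwrite("pics/f1.png",np.hstack([a[:, :400],cv2.resize(w["frame"][:,:,::-1],(400,300)).__class__ and cv2.copyMakeBorder(cv2.resize(w["frame"][150:450,120:520],(400,300))[:,:,::-1],0,220,0,0,cv2.BORDER_CONSTANT)]))
E
```

```text
(no output)
```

View pics/f1.png

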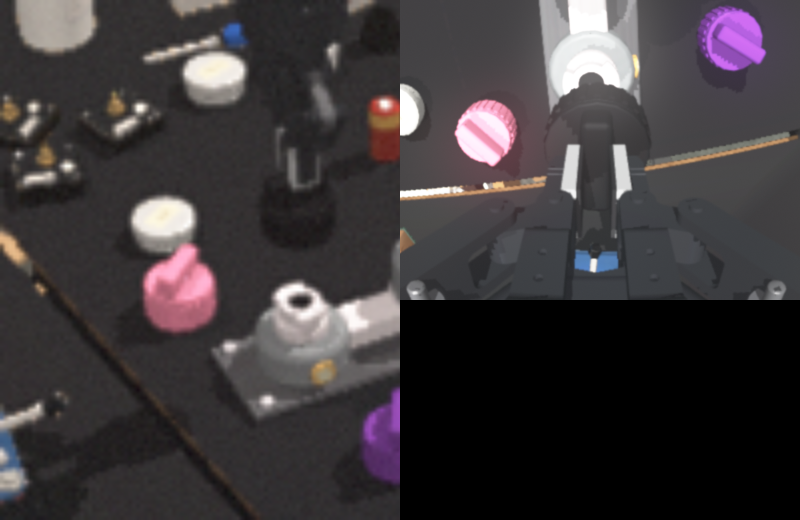

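The bare neck shows at (298,310). The cap hangs upright in the gripper at (298,210), and nothing else has moved. The cap has been lifted about 95 mm, so its rim is about 70 mm above the neck top.

```bash
python3 -c "
from rig import *
print(sign_off())"
```

```text
the job is handed in; nothing more can be done
None
```

The vent button was pushed fully down and let go, though I didn't check afterwards that it came back up. The cap's thread is right-handed, and the cap is unscrewed and held upright and still about 7 cm above its neck; the job was handed in at about 12 s with nothing else on the bench visibly moved.

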